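# Make up two case pans in the dental workshop

## Task

Make up the two case pans for the next benches. The opposing pair, the two casts with teeth, goes in the pan with two arch-shaped cut-outs, one in each; the toothless cast goes in the arch-shaped cut-out of the other pan with the denture seated squarely on top of it the same way round, and the bur block goes in the rectangular cut-out beside it with its clear lid shut. Set each thing down rather than dropping it, so that it lies flat on the bottom of its cut-out, and leave everything at rest.

Things in the scene. Friction and masses are not known exactly. Their poses are not given: they have to be found in the camera images.
- toothless_cast: White plaster jaw cast without teeth (smooth ridge): 63 mm (x) by 77 mm (y), solid, 20 mm high (24 over the ridge; the denture rests at 20); 0.1 to 0.2 kg. Origin at centre of underside, z up, arch front at its -x, straight heel at +x; grip across the 63 mm, front to heel. Starts flat, front towards the robot (within 0.3 rad).
- upper_cast: Tan stone jaw cast with teeth: 63 mm (x) by 77 mm (y), solid, 18 mm high (29 over the teeth); 0.1 to 0.21 kg. Origin at centre of underside, z up, arch front at its -x, straight heel at +x; grip across the 63 mm, front to heel. Starts flat, front towards the robot (within 0.3 rad).
- lower_cast: White plaster jaw cast with teeth: 63 mm (x) by 77 mm (y), solid, 20 mm high (31 over the teeth); 0.11 to 0.23 kg. Origin at centre of underside, z up, arch front at its -x, straight heel at +x; grip across the 63 mm, front to heel. Starts flat, front towards the robot (within 0.3 rad).
- denture: Thin denture, pink gum and white teeth on a tan arch-shaped plate, 63 mm (x) by 76 mm (y), 16 mm high; only the plate, the lowest 6 mm, can be gripped, across the 63 mm, front to heel; 20 to 45 g. Origin at centre of underside, z up (teeth up), arch front at its -x, towards the robot (within 0.3 rad). Seated, its underside is 20 mm above the toothless cast's.
- denture_front (a point): Middle of the denture's arch front, 31 mm from its origin along its -x, 3 mm above its underside.
- bur_block: Blue block of small steel burs with a clear box-shaped lid, 50 mm (x) by 90 mm (y), 20 mm high, 46 mm with the lid shut; 0.12 to 0.26 kg. Origin at centre of underside, z up. Lid of the same outline, hinged along the +x long edge, 20 mm up, away from the robot (within 0.3 rad). Grip across the 50 mm; with the lid shut the grip may span block and lid.
- bur_block_lid (a joint): Opening of the bur block's lid, rad: 0 shut, starts ajar at 0.4 to 0.8, stop at 1.92. Light, stays where it is left; pressing down on top of it from above, about 10 mm in front (-x) of the block's centre, shuts it with under 3 N.
- pair_pan: Grey pan, 140 (x) by 232 mm (y), fixed, rim 23 mm high; origin at centre of underside, paper card on its -x wall, towards the robot (within 0.15 rad). Dark liner, top at z 12.5 mm, cut-out floors at z 4 mm. Two arch-shaped cut-outs at x 0, y +54 and -54 mm: 76 (x) by 90 mm (y), -x side rounded (radius 38 mm about the centre) for the arch front of a cast, 6 mm to spare all round.
- denture_pan: Grey pan, 140 (x) by 232 mm (y), fixed, rim 23 mm high; origin at centre of underside, paper card on its -x wall, towards the robot (within 0.15 rad). Dark liner, top at z 12.5 mm, cut-out floors at z 4 mm. At x 0, y +57 mm an arch-shaped one, 76 (x) by 90 mm (y), -x side rounded (radius 38) for a cast; at x 0, y -51 mm a rectangular one, 62 (x) by 102 mm (y), for the bur block. 6 mm to spare.

How it is judged:
By the outcome, as a careful person would: the job done as asked, in the order asked, and still so for the second after the job is handed in, with the robot touching nothing.
It also fails if it takes over 120 s, if anything falls off the work surface, if the arm or the gripper's body presses on something with over 40 N, if the wrist force passes 120 N, or if a joint passes its speed limit or range.

## Robot

A 6-joint arm with a two-finger parallel gripper is mounted at the origin on a cart in front of the work surface, level with it; the furniture and walls round the work are solid. World frame = base frame: x ahead of the robot, y to its left, z up, the work surface at z = 0. Lengths are in m, angles in rad, forces in N, time in s.
With the tool pointing down it reaches from about 0.325 to 0.85 m from the base axis. Payload 15.5 kg.
Tool frame: the origin (TCP) lies midway between the tips of the shut fingers; the grasp point (between the pads) lies 19 mm behind it (manip.hold_point_z is the distance from the TCP to the grasp point, in m); z points along the fingers, y is the line along which they close (so a half turn about z gives the same grasp; the last joint's range is limited). The gripper opens to 91 mm and grips with 3 to 60 N. Pads are 32 mm wide; open, the fingers measure 118 mm over their backs; the gripper's body (76 mm by 178 mm) begins 60 mm behind the grasp point.
Start: joints at [-0.096, 0.494, 1.345, -0, 1.302, -0.096], TCP at [0.625, 0, 0.214] pointing down, gripper open.
Joint ranges: [-2.91, 2.91], [-0.82, 2.16], [0.22, 2.67], [-1.22, 4.37], [0.12, 2.79], [-3.08, 3.08]. Speed limits (rad/s): [1.89, 1.89, 2.57, 3.01, 3.01, 3.01].

## Interface

Orientations are given as [roll, pitch, yaw] about the fixed x, y, z axes, in that order (R = Rz(yaw) Ry(pitch) Rx(roll)).
In Python, from station import manip, viewer gives the robot as it stands.
- The arm moves only by the tool send_rows, never from a script. Its argument "rows" is a list of rows, each an object with "angular": the turn, a rotation vector about the tool's x, y, z in rad, a list of three; "offset": the shift along the tool's x, y, z in mm, a list of three; "jaw": the opening, from -1 (shut) to 1 (fully open). In form: [{"angular": [rx, ry, rz], "offset": [x, y, z], "jaw": jaw}, ...]. A call has 1 to 20 rows; each row shifts and turns the commanded pose from where the row before left it, along the tool's axes as they then stand; what a row does not reach is not made up. A row lasts 1/10 s, in which the tool goes at most 50 mm and 8.59 degrees, less where a joint would pass 70% of its speed; a pose out of reach is approached as far as the arm can. A call is refused whole if a number of a shift passes 50 or a number of a turn 0.15, either way. A call with a gripper value outside its range is refused whole. The fingers move at their own pace and stop on an object; "grip_force" is the grip in N (left out, the last holds). Time passes only in rows, so rows that do not move let the fingers close. It gives the time, the measured TCP pose, the force, the opening and the grip force at its end, in the units of the state.
- manip.sense(): the state, without advancing time (a new reading comes with each control period).
- viewer.get_image(name): name is "scene" or "side" or "wrist"; returns the picture (400x640x3 uint8, red, green, blue); there is no depth.
- viewer.get_calibration(name): a dict with "vfov" (degrees; the focal length in pixels is half the picture's height over the tangent of half this angle, whatever the lens; pixels are square), "cx", "cy" (the principal point, pixels), "xyz" and "orientation" of the camera in the world. Camera axes: x right, y down, z forward; pixel columns grow to the right and rows downward; lengths in m; the calibration is good to about 2 mm. A picture is of the moment at which its call begins: read the wrist's pose just before it. get_calibration takes no time and is no camera call; for the wrist camera it gives the pose at the moment of the call.
- manip.job_done(): hands the job in; it is judged then, once.
The state is a dict: "time_s": time; "joints": joint angles; "qvel": joint speeds; "tau": joint torques, N m; "ee_pos": TCP position; "tool_rot": TCP orientation; "force": force on the tool from outside, world axes, zero at the start; "ft_torque": the same for the moment, N m; "width": opening from 0.0 (shut) to 1.0 (fully open); "grasp_force": force on a finger pad.
Only numpy, scipy, OpenCV 4.12 (cv2) and the standard library are available. Lean on these libraries where they do the work, as an engineer would, in place of code of your own. Each camera call takes 0.05 s, during which the arm holds its last target. There are 200 camera calls.

## Working session

There is one attempt and no reset: what is moved stays moved. The work goes in short steps, Python scripts to look and compute and a tool call to move; the robot and the scene stay as the last step left them, time stands still between calls to the robot, and variables do not carry over. Pictures are saved under pics/ and viewed, at most 14 in all, crops included, and the job is handed in when it is done.

Besides the shell and the picture viewer there is one more tool, called as name(argument=value, ...) on one line, values as JSON. send_rows: Moves the arm, as the interface text tells. Its arguments: {"type":"object","properties":{"rows":{"type":"array"},"grip_force":{"type":"number"}},"required":["rows"]}

```bash
mkdir -p pics
python3 - <<'E'
from station import manip, viewer
import cv2
s=manip.sense(); print({k:s[k] for k in('time_s','ee_pos','tool_rot','width','force')}, manip.hold_point_z)
for n in("scene","side","wrist"):
    print(n,viewer.get_calibration(n))
    cv2.imwrite(f"pics/{n}0.png",viewer.get_image(n)[:,:,::-1])
E
```

```text
{'time_s': 0.0, 'ee_pos': array([6.24640132e-01, 4.04878688e-05, 2.13353224e-01]), 'tool_rot': array([-3.14044000e+00, -1.23816932e-04,  1.57077942e+00]), 'width': 1.0003865442826305, 'force': array([-1.21630486,  0.01383466, -0.3823635 ])} 0.0188
scene {'vfov': 43.65750552391223, 'cx': 318.1122089252305, 'cy': 197.4225417794792, 'xyz': array([-0.0891301 ,  0.65173632,  0.94762828]), 'orientation': array([-2.33921075,  0.02140182, -2.49262263])}
side {'vfov': 47.47262253395543, 'cx': 322.0560533728261, 'cy': 193.93099260524616, 'xyz': array([0.64378841, 0.99714056, 0.61142642]), 'orientation': array([-2.04933865,  0.0191179 ,  2.98517194])}
wrist {'vfov': 64.590940484225, 'cx': 314.5770321128251, 'cy': 194.21667987182903, 'xyz': array([0.62445094, 0.08158414, 0.38326899]), 'orientation': array([ 2.84904428e+00,  7.33256975e-04, -5.92342685e-04])}
```

View pics/scene0.png

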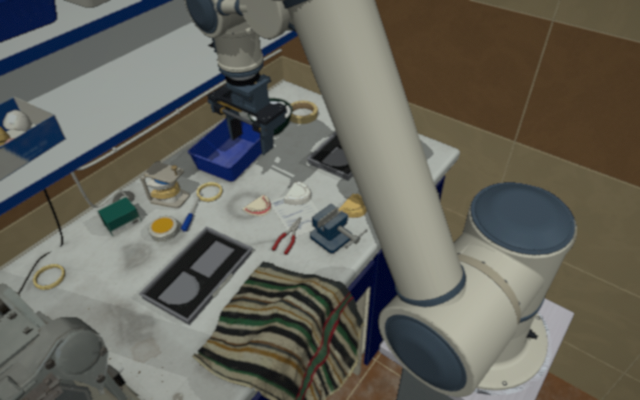

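View pics/wrist0.png

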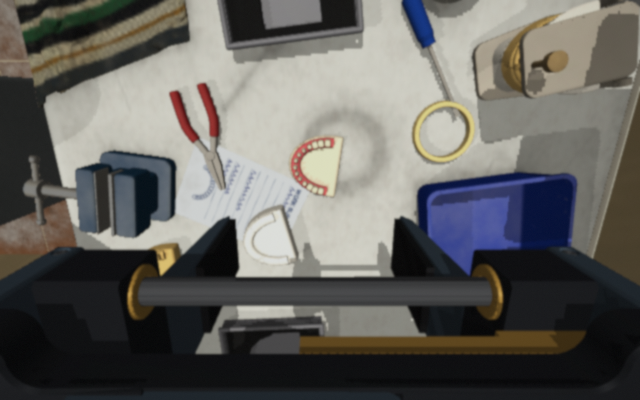

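The wrist view shows the denture (320,167), a white cast (270,238), the edge of the tan cast (165,255), the denture pan at the top (290,15), and the other pan at the bottom (275,335). Next I check the side view for the bur block and the third cast.

View pics/side0.png

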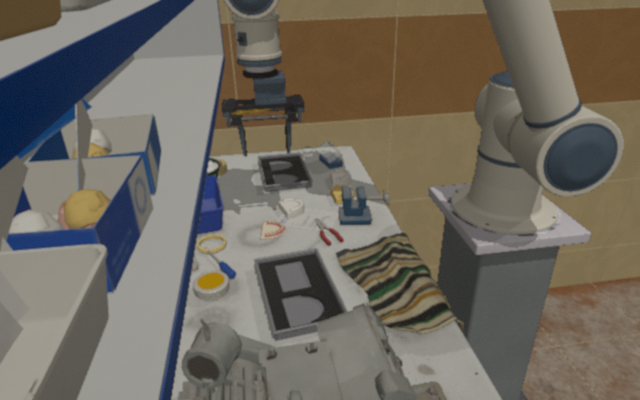

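send_rows(rows=[{"angular": [0,0,0],"offset": [-30,-10,-30],"jaw": 1},{"angular": [0,0,0],"offset": [-40,-20,-40],"jaw": 1},{"angular": [0,0,0],"offset": [-40,-20,-40],"jaw": 1},{"angular": [0,0,0],"offset": [-40,-20,-20],"jaw": 1},{"angular": [0,0,0],"offset": [-30,-10,0],"jaw": 1},{"angular": [0,0,0],"offset": [0,0,0],"jaw": 1},{"angular": [0,0,0],"offset": [0,0,0],"jaw": 1}])

```text
time_s: 0.85
ee_pos: [0.5514, -0.167, 0.3304]
tool_rot: [-3.141, -0.0, 1.569]
force: [0.1, 0.4, -0.1]
width: 0.998
grasp_force: 0.0
```

The side view shows the bur block with its lid ajar at (330,158), next to the far pan. The tan cast (340,195) is by the vise and the white cast is at (290,207).

```bash
cat > h.py <<'E'
from station import manip, viewer
import cv2, numpy as np
from scipy.spatial.transform import Rotation as R
def K(n):
    c=viewer.get_calibration(n); f=200/np.tan(np.radians(c['vfov']/2))
    return c,f
def snap(n,name):
    c,f=K(n); im=viewer.get_image(n); cv2.imwrite(f"pics/{name}.png",im[:,:,::-1])
    np.savez(f"pics/{name}.npz",f=f,cx=c['cx'],cy=c['cy'],p=c['xyz'],r=c['orientation']); return im
def ray(name,uv,z):
    d=np.load(f"pics/{name}.npz"); uv=np.atleast_2d(np.array(uv,float))
    v=np.c_[(uv[:,0]-d['cx'])/d['f'],(uv[:,1]-d['cy'])/d['f'],np.ones(len(uv))]
    v=R.from_euler('xyz',d['r']).apply(v); t=(z-d['p'][2])/v[:,2]
    return d['p'][:2]+t[:,None]*v[:,:2]
def proj(name,P):
    d=np.load(f"pics/{name}.npz"); q=R.from_euler('xyz',d['r']).inv().apply(np.atleast_2d(P)-d['p'])
    return np.c_[q[:,0]/q[:,2]*d['f']+d['cx'],q[:,1]/q[:,2]*d['f']+d['cy']]
E
python3 -c "
from h import *
snap('wrist','w1')"
```

```text
(no output)
```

View pics/w1.png

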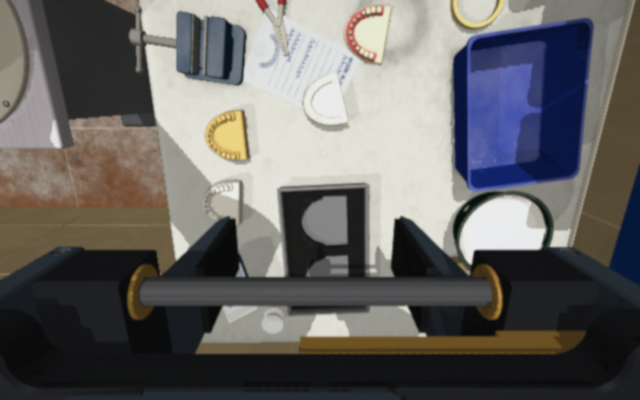

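send_rows(rows=[{"angular": [0,0,0],"offset": [40,10,0],"jaw": 1},{"angular": [0,0,0],"offset": [50,10,0],"jaw": 1},{"angular": [0,0,0],"offset": [50,0,0],"jaw": 1},{"angular": [0,0,0],"offset": [50,0,0],"jaw": 1},{"angular": [0,0,0],"offset": [50,0,0],"jaw": 1},{"angular": [0,0,0],"offset": [30,0,0],"jaw": 1},{"angular": [0,0,0],"offset": [0,0,0],"jaw": 1},{"angular": [0,0,0],"offset": [0,0,0],"jaw": 1}])

```text
time_s: 1.7
ee_pos: [0.5711, 0.1039, 0.3301]
tool_rot: [-3.141, 0.0, 1.574]
force: [0.4, -1.0, -1.0]
width: 1.003
grasp_force: 0.0
```

```bash
python3 -c "
from h import *
snap('wrist','w2');print(manip.sense()['ee_pos'])"
```

```text
[0.57128788 0.1028865  0.33022819]
```

View pics/w2.png

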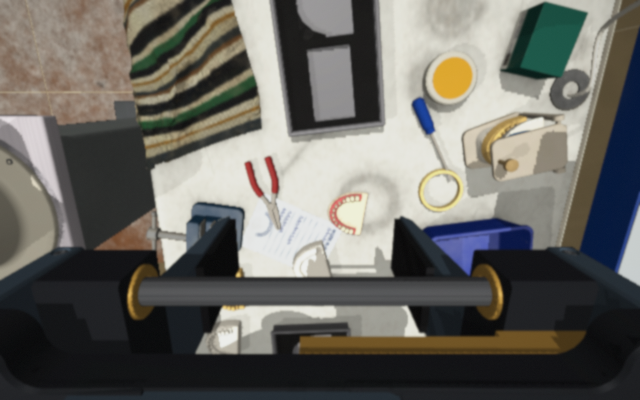

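w1 shows the tan upper cast (228,136), the white lower cast with teeth (223,203), the toothless cast (326,100), the denture (370,35) and the pair pan (325,247). The bur block is hidden near (238,285). w2 shows the denture pan at (330,65). I need one view further along -y.

Run:
```python
from h import *
for n,uv,z in [('tan',(228,136),.02),('low',(223,203),.02),('toothless',(326,100),.02),('dent',(370,35),.01),('pancutN',(325,220),.0125),('bur',(238,285),.02),('tableend',(320,340),0)]:
    print(n,ray('w1',uv,z).round(3))
for n,uv,z in [('recN',(331,84),.004),('arch',(325,15),.004)]: print(n,ray('w2',uv,z).round(3))
```

```text
tan [[ 0.421 -0.138]]
low [[ 0.404 -0.244]]
toothless [[ 0.568 -0.087]]
dent [[0.629 0.   ]]
pancutN [[ 0.568 -0.277]]
bur [[ 0.418 -0.394]]
tableend [[ 0.561 -0.528]]
recN [[0.595 0.207]]
arch [[0.585 0.298]]
```

send_rows(rows=[{"angular": [0,0,0],"offset": [-40,-10,0],"jaw": 1},{"angular": [0,0,0],"offset": [-50,-10,0],"jaw": 1},{"angular": [0,0,0],"offset": [-50,0,0],"jaw": 1},{"angular": [0,0,0],"offset": [-50,0,0],"jaw": 1},{"angular": [0,0,0],"offset": [-50,0,0],"jaw": 1},{"angular": [0,0,0],"offset": [-50,0,0],"jaw": 1},{"angular": [0,0,0],"offset": [-50,0,0],"jaw": 1},{"angular": [0,0,0],"offset": [-50,0,0],"jaw": 1},{"angular": [0,0,0],"offset": [-50,-20,0],"jaw": 1},{"angular": [0,0,0],"offset": [-30,-20,0],"jaw": 1},{"angular": [0,0,0],"offset": [0,0,0],"jaw": 1},{"angular": [0,0,0],"offset": [0,0,0],"jaw": 1},{"angular": [0,0,0],"offset": [0,0,0],"jaw": 1}])

```text
time_s: 3.05
ee_pos: [0.5131, -0.3628, 0.3306]
tool_rot: [3.142, -0.0, 1.571]
force: [-0.3, 0.3, 0.7]
width: 0.999
grasp_force: 0.0
```

```bash
python3 -c "
from h import *
im=snap('wrist','w3');print(manip.sense()['ee_pos'])
cv2.imwrite('pics/w3b.png',cv2.resize(im[0:300,120:520,::-1],(800,600),interpolation=cv2.INTER_CUBIC))"
```

```text
[ 0.51334727 -0.36244947  0.3306325 ]
```

View pics/w3b.png

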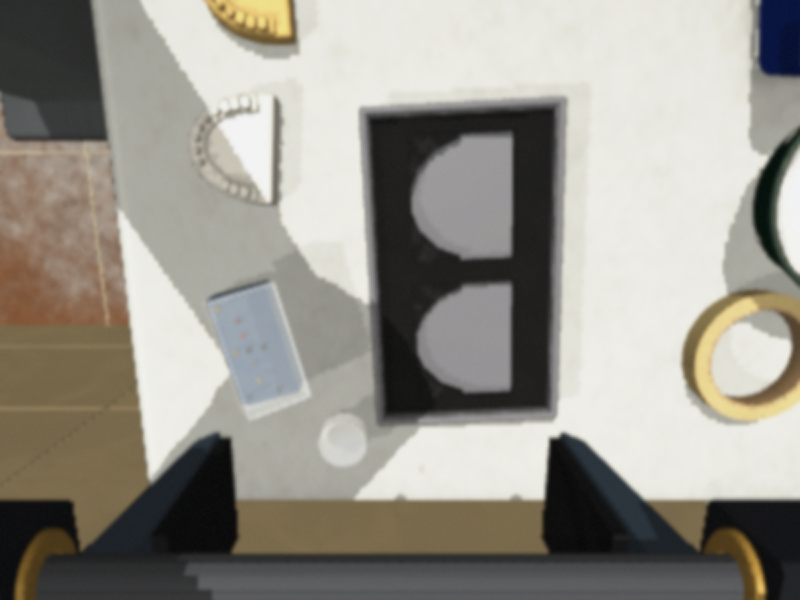

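The crop (2x, offset +120 px) shows the lower cast's heel from (274,97) to (273,203). The pair pan has rim corners (361,108), (566,97), (555,417), (379,423), with cut-out heels near x=513. The bur block spans (210,300), (272,282), (310,398), (248,415).

Run:
```python
from h import *
g=lambda L:[(x/2+120,y/2) for x,y in L]
r=ray('w3',g([(361,108),(566,97),(555,417),(379,423)]),.023); print('rim',r.round(3),r.mean(0).round(4))
e=np.linalg.norm(np.diff(np.r_[r,r[:1]],axis=0),axis=1);print(e.round(3))
h=ray('w3',g([(513,133),(514,258),(511,283),(512,391)]),.004);print('heels',h.round(4))
print('fronts',ray('w3',g([(411,200),(417,343)]),.0125).round(4))
l=ray('w3',g([(274,97),(273,203)]),.02);print('low',l.round(4)); print(ray('w3',g([(281,97),(281,203)]),.0).round(4),ray('w3',g([(193,150)]),.02).round(4))
b=g([(210,300),(272,282),(310,398),(248,415)])
for z in(.02,.046): 
  q=ray('w3',b,z);print(z,q.round(3),q.mean(0).round(4),np.linalg.norm(np.diff(q,axis=0),axis=1).round(3))
im=cv2.imread('pics/w1.png');hsv=cv2.cvtColor(im,cv2.COLOR_BGR2HSV)
m=((hsv[...,0]>12)&(hsv[...,0]<30)&(hsv[...,1]>110)).astype(np.uint8); m[:90]=0;m[180:]=0;m[:,:190]=0;m[:,270:]=0
c=max(cv2.findContours(m,0,2)[0],key=cv2.contourArea);print(cv2.boundingRect(c),cv2.minAreaRect(c))
for y in range(106,166,6):
  xs=np.where(m[y])[0]; print(y,xs.min() if len(xs) else None,xs.max() if len(xs) else None,end=';')
cv2.imwrite('pics/w1c.png',np.hstack([cv2.resize(im[95:175,195:262],None,fx=6,fy=6,interpolation=2)[:470,:400],cv2.resize(im[65:135,295:360],None,fx=6,fy=6,interpolation=2)[:470,:390].copy() if 0 else cv2.resize(im[62:142,292:358],None,fx=6,fy=6,interpolation=2)[:470]]))
```

```text
rim [[ 0.493 -0.221]
 [ 0.635 -0.214]
 [ 0.645 -0.449]
 [ 0.505 -0.454]] [ 0.5696 -0.3347]
[0.142 0.235 0.141 0.233]
heels [[ 0.6034 -0.2359]
 [ 0.6092 -0.3257]
 [ 0.6079 -0.3449]
 [ 0.6136 -0.433 ]]
fronts [[ 0.529  -0.2827]
 [ 0.5348 -0.3908]]
low [[ 0.4328 -0.2139]
 [ 0.4283 -0.2847]]
[[ 0.4345 -0.2111]
 [ 0.4308 -0.2849]] [[ 0.3733 -0.2485]]
0.02 [[ 0.377 -0.356]
 [ 0.424 -0.342]
 [ 0.45  -0.434]
 [ 0.399 -0.448]] [ 0.4125 -0.3948] [0.05  0.095 0.052]
0.046 [[ 0.384 -0.351]
 [ 0.429 -0.339]
 [ 0.453 -0.426]
 [ 0.406 -0.439]] [ 0.418  -0.3887] [0.047 0.09  0.049]
(206, 111, 42, 48) ((225.7471923828125, 135.9735107421875), (48.11746597290039, 39.48828125), 83.8844985961914)
106 None None;112 228 242;118 215 243;124 210 244;130 207 244;136 206 245;142 208 246;148 212 246;154 220 247;160 None None;
```

View pics/w1c.png

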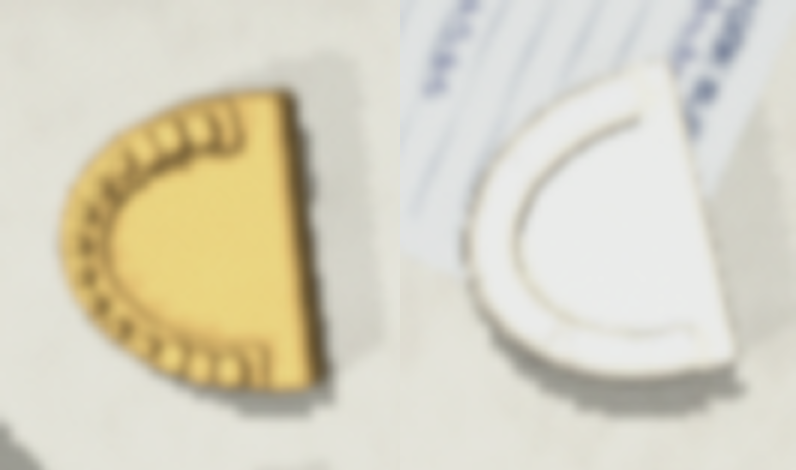

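The crops (6x) show the tan cast's heel top edge running (283,93) to (305,388). The toothless (smooth) cast's heel runs (668,65) to (733,360).

```bash
cat >> h.py <<'E'
def cast(name,a,b,fr,z):
    "heel end +y (a), -y (b), front pixel"
    p,q,f=ray(name,[a,b,fr],z); yv=(p-q); L=np.linalg.norm(yv); yv/=L; yaw=np.arctan2(-yv[0],yv[1]); xv=np.array([yv[1],-yv[0]])
    m=(p+q)/2; print('len',L.round(4),'depth',((m-f)@xv).round(4),'yaw',yaw.round(3),'C heel',(m-.0315*xv).round(4),'C front along x',(m-xv*((m-f)@xv-.0315)).round(4))
def go(x,y,z,yaw=None):
    s=manip.sense(); Rm=R.from_euler('xyz',s['tool_rot']); d=Rm.inv().apply(np.array([x,y,z])-s['ee_pos'])*1000
    cy=s['tool_rot'][2]-np.pi/2
    print('d tool mm',d.round(1),'rz',None if yaw is None else round(cy-yaw,3),'ee',s['ee_pos'].round(4),'rpy',s['tool_rot'].round(3),'w',round(s['width'],3),'t',s['time_s'])
E
python3 - <<'E'
from h import *
t=lambda x,y:(195+x/6,95+y/6)
cast('w1',t(283,93),t(305,388),t(60,240),.018)
t=lambda x,y:(292+(x-400)/6,62+y/6)
cast('w1',t(668,65),t(733,360),t(468,245),.02)
cast('w3',(257,48.5),(256.5,101.5),(216.5,75),.02)
go(.421,-.138,.16,0)
E
```

```text
len 0.0733 depth 0.0588 yaw 0.009 C heel [ 0.4132 -0.1384] C front along x [ 0.4175 -0.1384]
len 0.0705 depth 0.0564 yaw 0.248 C heel [ 0.5607 -0.0918] C front along x [ 0.5671 -0.0902]
len 0.071 depth 0.0572 yaw -0.063 C heel [ 0.3991 -0.2473] C front along x [ 0.4049 -0.2477]
d tool mm [224.5 -92.2 170.7] rz 0.001 ee [ 0.5133 -0.3624  0.3306] rpy [ 3.142 -0.     1.571] w 1.0 t 3.1
```

send_rows(rows=[{"angular": [0,0,0],"offset": [25,-10,20],"jaw": 1},{"angular": [0,0,0],"offset": [40,-18,40],"jaw": 1},{"angular": [0,0,0],"offset": [40,-18,45],"jaw": 1},{"angular": [0,0,0],"offset": [40,-18,45],"jaw": 1},{"angular": [0,0,0],"offset": [40,-18,45],"jaw": 1},{"angular": [0,0,0],"offset": [25,-10,25],"jaw": 1},{"angular": [0,0,-0.01],"offset": [14.5,-6,10],"jaw": 1},{"angular": [0,0,0],"offset": [0,0,0],"jaw": 1},{"angular": [0,0,0],"offset": [0,0,0],"jaw": 1}])

```text
time_s: 4.0
ee_pos: [0.4298, -0.1693, 0.135]
tool_rot: [3.141, 0.001, 1.582]
force: [-0.0, -0.2, -0.4]
width: 1.004
grasp_force: 0.0
```

```bash
python3 -c "
from h import *
go(.4153,-.138,.0105,.009)"
```

```text
d tool mm [ 31.5 -14.3 124.5] rz 0.002 ee [ 0.4298 -0.1693  0.135 ] rpy [3.141e+00 1.000e-03 1.582e+00] w 1.004 t 4.0
```

send_rows(rows=[{"angular": [0,0,0],"offset": [15,-7,15],"jaw": 1},{"angular": [0,0,0],"offset": [16.5,-7,25],"jaw": 1},{"angular": [0,0,0],"offset": [0,0,30],"jaw": 1},{"angular": [0,0,0],"offset": [0,0,30],"jaw": 1},{"angular": [0,0,0],"offset": [0,0,16],"jaw": 1},{"angular": [0,0,0],"offset": [0,0,8.5],"jaw": 1},{"angular": [0,0,0],"offset": [0,0,0],"jaw": 1},{"angular": [0,0,0],"offset": [0,0,0],"jaw": 0.3},{"angular": [0,0,0],"offset": [0,0,0],"jaw": 0},{"angular": [0,0,0],"offset": [0,0,0],"jaw": 0},{"angular": [0,0,0],"offset": [0,0,0],"jaw": 0},{"angular": [0,0,0],"offset": [0,0,0],"jaw": 0}], grip_force=25)

```text
time_s: 5.2
ee_pos: [0.415, -0.1382, 0.0104]
tool_rot: [3.141, 0.0, 1.581]
force: [0.4, 0.4, 6.9]
width: 0.652
grasp_force: 25.2
```

send_rows(rows=[{"angular": [0,0,0],"offset": [0,0,-8],"jaw": 0},{"angular": [0,0,0],"offset": [0,0,-20],"jaw": 0},{"angular": [0,0,0],"offset": [0,0,-30],"jaw": 0},{"angular": [0,0,0],"offset": [-10,10,-20],"jaw": 0},{"angular": [0,0,0],"offset": [-20,20,0],"jaw": 0},{"angular": [0,0,0],"offset": [-25,25,0],"jaw": 0},{"angular": [0,0,0],"offset": [-25,25,0],"jaw": 0},{"angular": [0,0,0],"offset": [-25,25,0],"jaw": 0},{"angular": [0,0,0],"offset": [-20,25,0],"jaw": 0},{"angular": [0,0,-0.03],"offset": [-10,15,0],"jaw": 0},{"angular": [0,0,0],"offset": [0,0,0],"jaw": 0},{"angular": [0,0,0],"offset": [0,0,0],"jaw": 0}])

```text
time_s: 6.4
ee_pos: [0.5604, -0.2712, 0.088]
tool_rot: [-3.141, -0.001, 1.61]
force: [-0.6, -1.0, -0.2]
width: 0.654
grasp_force: 24.7
```

```bash
python3 -c "
from h import *
go(.5675,-.280,.0165,.047)
im=snap('wrist','w4');s=snap('side','s4')
print(manip.sense()['force'],proj('s4',[[.55,-.28,.07]]))
u,v=proj('s4',[[.55,-.28,.07]])[0].astype(int)
a=cv2.resize(im[200:400],(800,250));b=cv2.resize(s[max(v-50,0):v+50,u-100:u+100],(700,350),interpolation=2);b=np.pad(b,((0,0),(0,100),(0,0)))
cv2.imwrite('pics/m4.png',np.vstack([a,b])[:,:,::-1])"
```

```text
d tool mm [-9.1  6.8 71.5] rz -0.007 ee [ 0.5604 -0.2712  0.088 ] rpy [-3.141e+00 -1.000e-03  1.610e+00] w 0.654 t 6.4
[ 0.4602939  -0.75466261 -0.77056712] [[290.50295778 159.29120227]]
```

View pics/m4.png

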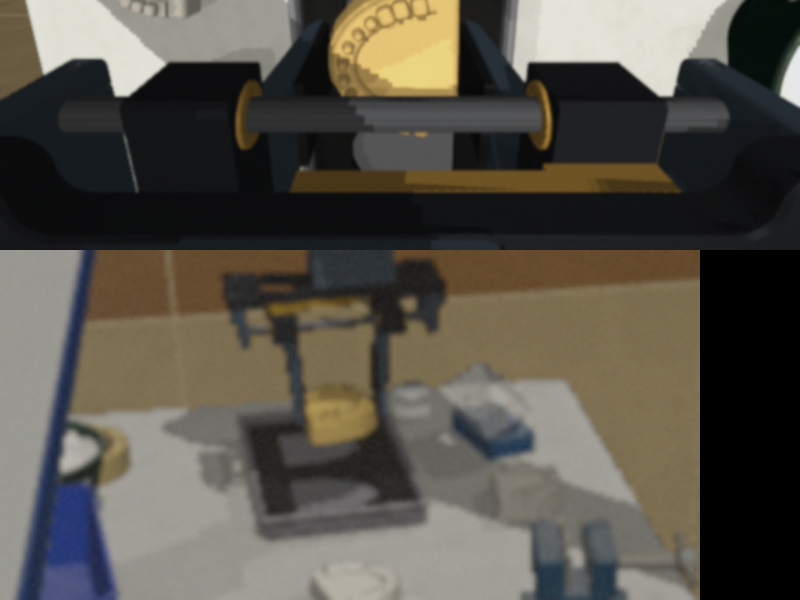

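The montage shows the tan cast held level between the fingers above the pair pan's +y cut-out; bur block with its lid ajar on the right at (490,425).

send_rows(rows=[{"angular": [0,0,-0.007],"offset": [-9,7,0],"jaw": 0},{"angular": [0,0,0],"offset": [0,0,15],"jaw": 0},{"angular": [0,0,0],"offset": [0,0,25],"jaw": 0},{"angular": [0,0,0],"offset": [0,0,15],"jaw": 0},{"angular": [0,0,0],"offset": [0,0,8],"jaw": 0},{"angular": [0,0,0],"offset": [0,0,4],"jaw": 0},{"angular": [0,0,0],"offset": [0,0,2],"jaw": 0},{"angular": [0,0,0],"offset": [0,0,0],"jaw": 0}])

```text
time_s: 7.3
ee_pos: [0.5686, -0.2805, 0.0194]
tool_rot: [3.141, 0.0, 1.618]
force: [0.4, 0.1, -1.9]
width: 0.653
grasp_force: 24.7
```

send_rows(rows=[{"angular": [0,0,0],"offset": [0,0,2],"jaw": 0},{"angular": [0,0,0],"offset": [0,0,1.5],"jaw": 0},{"angular": [0,0,0],"offset": [0,0,0.8],"jaw": 0},{"angular": [0,0,0],"offset": [0,0,0.4],"jaw": 0},{"angular": [0,0,0],"offset": [0,0,0],"jaw": 0}])

```text
time_s: 7.8
ee_pos: [0.5684, -0.2803, 0.0144]
tool_rot: [3.142, 0.0, 1.618]
force: [-0.1, 0.7, 2.0]
width: 0.649
grasp_force: 24.9
```

send_rows(rows=[{"angular": [0,0,0],"offset": [0,0,0],"jaw": 0.5},{"angular": [0,0,0],"offset": [0,0,0],"jaw": 0.6},{"angular": [0,0,0],"offset": [0,0,0],"jaw": 0.6},{"angular": [0,0,0],"offset": [0,0,-10],"jaw": 0.6},{"angular": [0,0,0],"offset": [0,0,-25],"jaw": 0.6},{"angular": [0,0,0],"offset": [0,0,-35],"jaw": 1},{"angular": [0,0,0.03],"offset": [0,-20,-35],"jaw": 1},{"angular": [0,0,0.04],"offset": [0,-35,-15],"jaw": 1},{"angular": [0,0,0.04],"offset": [5,-35,0],"jaw": 1},{"angular": [0,0,0],"offset": [10,-35,0],"jaw": 1},{"angular": [0,0,0],"offset": [10,-25,0],"jaw": 1},{"angular": [0,0,0],"offset": [5,-10,0],"jaw": 1},{"angular": [0,0,0],"offset": [0,0,0],"jaw": 1},{"angular": [0,0,0],"offset": [0,0,0],"jaw": 1}])

```text
time_s: 9.2
ee_pos: [0.4115, -0.2474, 0.1348]
tool_rot: [3.14, 0.001, 1.508]
force: [0.1, -0.7, 0.5]
width: 1.0
grasp_force: 0.0
```

```bash
python3 -c "
from h import *
go(.402,-.2475,.0105,-.06)"
```

```text
d tool mm [ -0.5  -9.7 124.3] rz -0.003 ee [ 0.4115 -0.2474  0.1348] rpy [3.140e+00 1.000e-03 1.508e+00] w 1.0 t 9.2
```

send_rows(rows=[{"angular": [0,0,0],"offset": [0,-9.5,15],"jaw": 1},{"angular": [0,0,0],"offset": [0,0,30],"jaw": 1},{"angular": [0,0,0],"offset": [0,0,30],"jaw": 1},{"angular": [0,0,0],"offset": [0,0,25],"jaw": 1},{"angular": [0,0,0],"offset": [0,0,16],"jaw": 1},{"angular": [0,0,0],"offset": [0,0,8],"jaw": 1},{"angular": [0,0,0],"offset": [0,0,0],"jaw": 1},{"angular": [0,0,0],"offset": [0,0,0],"jaw": 0.3},{"angular": [0,0,0],"offset": [0,0,0],"jaw": 0},{"angular": [0,0,0],"offset": [0,0,0],"jaw": 0},{"angular": [0,0,0],"offset": [0,0,0],"jaw": 0},{"angular": [0,0,0],"offset": [0,0,0],"jaw": 0}])

```text
time_s: 10.4
ee_pos: [0.401, -0.2463, 0.0107]
tool_rot: [3.141, 0.0, 1.508]
force: [0.0, 0.2, 7.2]
width: 0.651
grasp_force: 25.2
```

send_rows(rows=[{"angular": [0,0,0],"offset": [0,0,-8],"jaw": 0},{"angular": [0,0,0],"offset": [0,0,-25],"jaw": 0},{"angular": [0,0,0],"offset": [0,0,-35],"jaw": 0},{"angular": [0,0,0],"offset": [0,20,-30],"jaw": 0},{"angular": [0,0,0],"offset": [-15,30,-12],"jaw": 0},{"angular": [0,0,0],"offset": [-20,30,0],"jaw": 0},{"angular": [0,0,0],"offset": [-25,30,0],"jaw": 0},{"angular": [0,0,0],"offset": [-25,30,0],"jaw": 0},{"angular": [0,0,0],"offset": [-25,25,0],"jaw": 0},{"angular": [0,0,0],"offset": [-21,14,0],"jaw": 0},{"angular": [0,0,-0.06],"offset": [0,0,0],"jaw": 0},{"angular": [0,0,-0.049],"offset": [0,0,0],"jaw": 0},{"angular": [0,0,0],"offset": [0,0,20],"jaw": 0},{"angular": [0,0,0],"offset": [0,0,20],"jaw": 0},{"angular": [0,0,0],"offset": [0,0,0],"jaw": 0}])

```text
time_s: 11.9
ee_pos: [0.5695, -0.3869, 0.0781]
tool_rot: [-3.138, -0.003, 1.617]
force: [-0.2, 1.0, -1.7]
width: 0.652
grasp_force: 24.8
```

```bash
python3 -c "
from h import *
go(.5725,-.388,.0195,.047);print(manip.sense()['force'])
im=snap('wrist','w5');s=snap('side','s5')
b=cv2.resize(s[125:225,190:390],(800,400),interpolation=2)
cv2.imwrite('pics/m5.png',np.vstack([cv2.resize(im[80:320,200:520],(800,600))[:200],b])[:,:,::-1])"
```

```text
d tool mm [-1.4  3.1 58.6] rz -0.001 ee [ 0.5695 -0.3869  0.0781] rpy [-3.138e+00 -3.000e-03  1.617e+00] w 0.652 t 11.9
[-0.17689499  1.00633127 -1.71460017]
```

View pics/m5.png

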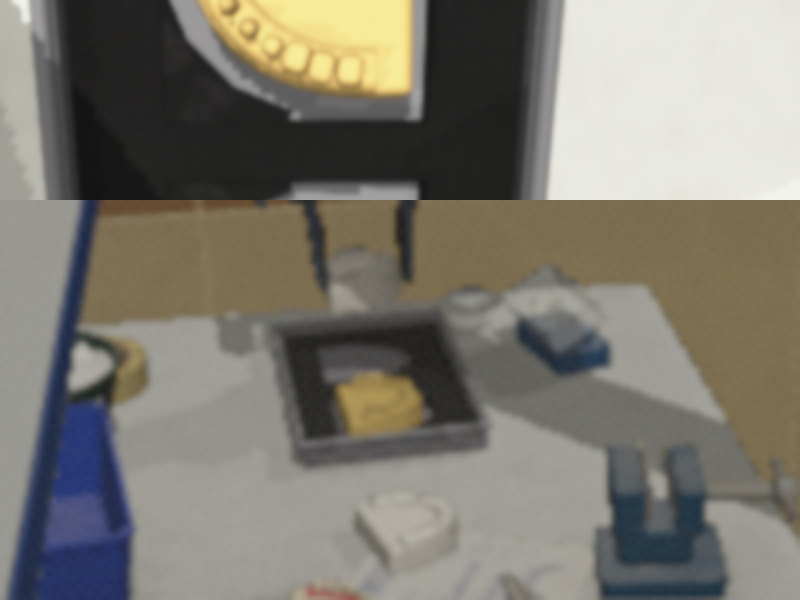

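The tan cast sits inside its cut-out with a gap all round. The lower cast is held above the other cut-out.

send_rows(rows=[{"angular": [0,0,0],"offset": [-1.5,2.5,0],"jaw": 0},{"angular": [0,0,0],"offset": [0,0,20],"jaw": 0},{"angular": [0,0,0],"offset": [0,0,20],"jaw": 0},{"angular": [0,0,0],"offset": [0,0,12],"jaw": 0},{"angular": [0,0,0],"offset": [0,0,6.5],"jaw": 0},{"angular": [0,0,0],"offset": [0,0,2],"jaw": 0},{"angular": [0,0,0],"offset": [0,0,1.5],"jaw": 0},{"angular": [0,0,0],"offset": [0,0,0.8],"jaw": 0},{"angular": [0,0,0],"offset": [0,0,0.4],"jaw": 0},{"angular": [0,0,0],"offset": [0,0,0],"jaw": 0}])

```text
time_s: 13.0
ee_pos: [0.5739, -0.3896, 0.0174]
tool_rot: [3.141, 0.0, 1.617]
force: [-0.1, -0.3, -1.7]
width: 0.648
grasp_force: 24.8
```

send_rows(rows=[{"angular": [0,0,0],"offset": [0,0,1.5],"jaw": 0},{"angular": [0,0,0],"offset": [0,0,0.7],"jaw": 0},{"angular": [0,0,0],"offset": [0,0,0.6],"jaw": 0},{"angular": [0,0,0],"offset": [0,0,0],"jaw": 0}])

```text
time_s: 13.4
ee_pos: [0.5737, -0.3895, 0.0147]
tool_rot: [3.141, 0.0, 1.617]
force: [-2.2, 1.5, 5.4]
width: 0.65
grasp_force: 25.2
```

send_rows(rows=[{"angular": [0,0,0],"offset": [0,0,0],"jaw": 0.5},{"angular": [0,0,0],"offset": [0,0,0],"jaw": 0.6},{"angular": [0,0,0],"offset": [0,0,0],"jaw": 0.6},{"angular": [0,0,0],"offset": [0,0,-10],"jaw": 0.6},{"angular": [0,0,0],"offset": [0,0,-25],"jaw": 0.6},{"angular": [0,0,0],"offset": [0,0,-35],"jaw": 1},{"angular": [0,0,0],"offset": [20,0,-40],"jaw": 1},{"angular": [0,0,0],"offset": [35,0,-40],"jaw": 1},{"angular": [0,0,0],"offset": [40,0,-30],"jaw": 1},{"angular": [0,0,0],"offset": [35,0,-20],"jaw": 1},{"angular": [0,0,0],"offset": [20,0,0],"jaw": 1},{"angular": [0,0,0],"offset": [0,0,0],"jaw": 1},{"angular": [0,0,0],"offset": [0,0,0],"jaw": 1}])

```text
time_s: 14.7
ee_pos: [0.5667, -0.2418, 0.2115]
tool_rot: [-3.141, 0.0, 1.617]
force: [-0.2, -0.5, -1.2]
width: 0.999
grasp_force: 0.0
```

```bash
python3 -c "
from h import *
im=snap('wrist','w6'); go(.564,-.091,.0105,.248)
pc=proj('w6',[[.564,-.091,.02],[.629,0,.01]]); print(pc)
cv2.imwrite('pics/w6b.png',cv2.resize(im[0:300,160:560,::-1],(800,600),interpolation=cv2.INTER_CUBIC))"
```

```text
d tool mm [151.3   4.4 200.8] rz -0.202 ee [ 0.5667 -0.2423  0.2113] rpy [-3.141 -0.     1.617] w 0.998 t 14.75
[[319.0713124   28.75128566]
 [389.79267419 -68.46317572]]
```

View pics/w6b.png

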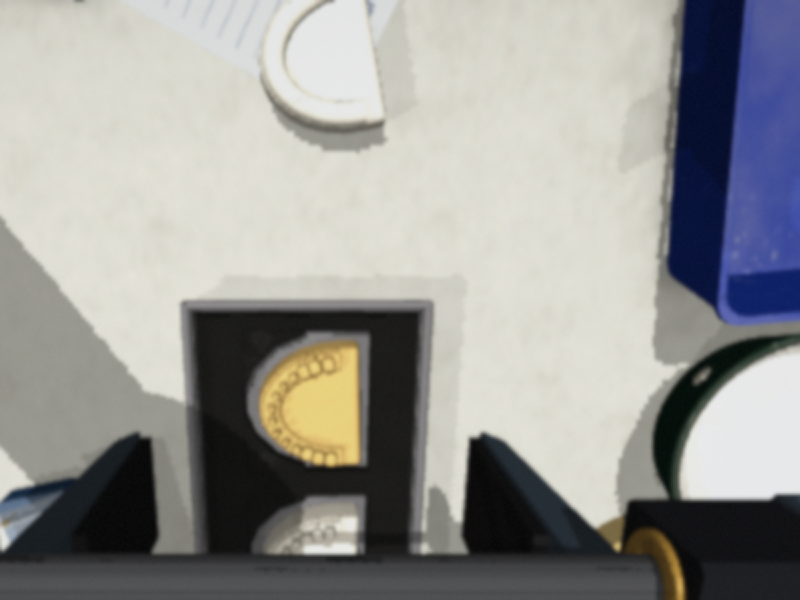

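Both toothed casts lie in their cut-outs, tan at (315,400) and white at (315,530). The toothless cast at (325,60) is where I predicted it.

send_rows(rows=[{"angular": [0,0,0],"offset": [20,1,15],"jaw": 1},{"angular": [0,0,0],"offset": [35,1,25],"jaw": 1},{"angular": [0,0,0],"offset": [35,1,25],"jaw": 1},{"angular": [0,0,0],"offset": [35,1,25],"jaw": 1},{"angular": [0,0,0],"offset": [26,0,15],"jaw": 1},{"angular": [0,0,-0.1],"offset": [0,0,10],"jaw": 1},{"angular": [0,0,-0.1],"offset": [0,0,5],"jaw": 1},{"angular": [0,0,0],"offset": [0,0,0],"jaw": 1}])

```text
time_s: 15.55
ee_pos: [0.5635, -0.0914, 0.0904]
tool_rot: [-3.139, -0.001, 1.818]
force: [-0.0, 0.6, -0.3]
width: 1.001
grasp_force: 0.0
```

```bash
python3 -c "
from h import *
go(.564,-.091,.0105,.248)"
```

```text
d tool mm [ 0.2  0.8 79.9] rz -0.001 ee [ 0.5635 -0.0914  0.0904] rpy [-3.139e+00 -1.000e-03  1.818e+00] w 1.001 t 15.55
```

send_rows(rows=[{"angular": [0,0,0],"offset": [0,0,25],"jaw": 1},{"angular": [0,0,0],"offset": [0,0,30],"jaw": 1},{"angular": [0,0,0],"offset": [0,0,16],"jaw": 1},{"angular": [0,0,0],"offset": [0,0,8.5],"jaw": 1},{"angular": [0,0,0],"offset": [0,0,0],"jaw": 1},{"angular": [0,0,0],"offset": [0,0,0],"jaw": 0.3},{"angular": [0,0,0],"offset": [0,0,0],"jaw": 0},{"angular": [0,0,0],"offset": [0,0,0],"jaw": 0},{"angular": [0,0,0],"offset": [0,0,0],"jaw": 0},{"angular": [0,0,0],"offset": [0,0,0],"jaw": 0},{"angular": [0,0,0],"offset": [0,0,-8],"jaw": 0},{"angular": [0,0,0],"offset": [0,0,-20],"jaw": 0},{"angular": [0,0,0],"offset": [0,0,-35],"jaw": 0},{"angular": [0,0,0.1],"offset": [0,0,-40],"jaw": 0},{"angular": [0,0,0.148],"offset": [0,0,-40],"jaw": 0},{"angular": [0,0,0],"offset": [0,0,-15],"jaw": 0},{"angular": [0,0,0],"offset": [0,0,0],"jaw": 0}])

```text
time_s: 17.25
ee_pos: [0.5651, -0.091, 0.1733]
tool_rot: [3.137, 0.001, 1.569]
force: [-0.8, 1.1, -2.3]
width: 0.648
grasp_force: 24.8
```

send_rows(rows=[{"angular": [0,0,0],"offset": [20,0,-15],"jaw": 0},{"angular": [0,0,0],"offset": [35,1,-25],"jaw": 0},{"angular": [0,0,0],"offset": [35,1,-25],"jaw": 0},{"angular": [0,0,0],"offset": [35,1,-25],"jaw": 0},{"angular": [0,0,0],"offset": [40,1,-25],"jaw": 0},{"angular": [0,0,0],"offset": [40,1,-20],"jaw": 0},{"angular": [0,0,0],"offset": [40,0,-15],"jaw": 0},{"angular": [0,0,0],"offset": [35,0,0],"jaw": 0},{"angular": [0,0,0],"offset": [20,0,0],"jaw": 0},{"angular": [0,0,0],"offset": [0,0,0],"jaw": 0},{"angular": [0,0,0],"offset": [0,0,0],"jaw": 0}])

```text
time_s: 18.35
ee_pos: [0.5691, 0.2093, 0.3192]
tool_rot: [-3.14, 0.001, 1.57]
force: [-0.1, -0.2, -0.7]
width: 0.649
grasp_force: 24.8
```

```bash
python3 -c "
from h import *
im=snap('wrist','w7'); go(.585,.3,.2,0)
cv2.imwrite('pics/w7b.png',cv2.resize(im[0:300,120:520,::-1],(800,600),interpolation=cv2.INTER_CUBIC))"
```

```text
d tool mm [ 91.4  15.8 119.3] rz -0.002 ee [0.5692 0.2087 0.3194] rpy [-3.140e+00  1.000e-03  1.569e+00] w 0.651 t 18.4
```

View pics/w7b.png

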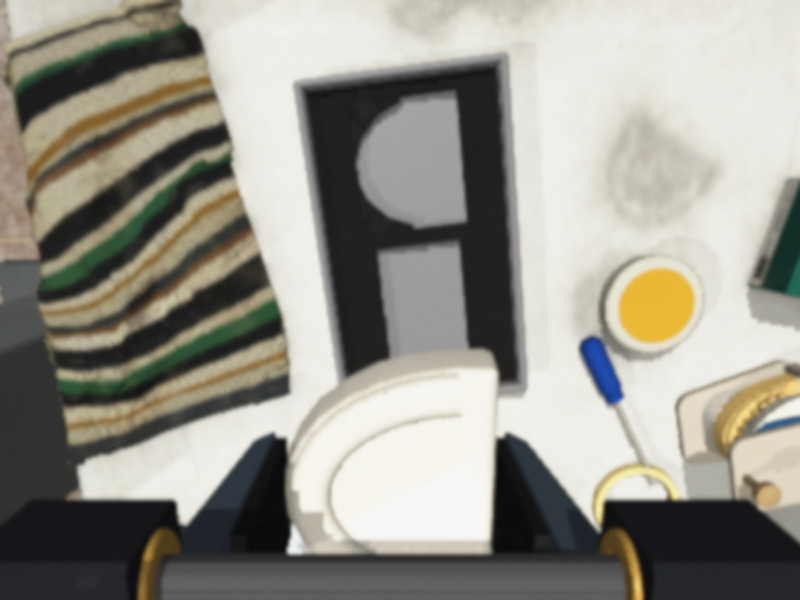

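The view shows the denture pan: rim corners (295,85), (508,56) and (525,392), arch heel from (459,92) to (467,222), rectangle top corners (378,252) and (459,241). The held toothless cast is square in the fingers.

Run:
```python
from h import *
g=lambda L:[(x/2+120,y/2) for x,y in L]
r=ray('w7',g([(295,85),(508,56),(525,392)]),.023)
print('rim',r.round(4),'len',np.linalg.norm(np.diff(r,axis=0),axis=1).round(4),'C',((r[0]+r[2])/2).round(4))
a=r[1]-r[0];b=r[1]-r[2];print('yaw',np.arctan2(a[1],a[0]).round(3),np.arctan2(-b[0],b[1]).round(3))
h=ray('w7',g([(459,92),(467,222)]),.006);b=h[0]-h[1];print('heel',h.round(4),np.linalg.norm(b).round(4),np.arctan2(-b[0],b[1]).round(3))
f=ray('w7',g([(357,165)]),.0125);print('front',f.round(4))
q=ray('w7',g([(378,252),(459,241)]),.006);print('rect',q.round(4),np.linalg.norm(q[1]-q[0]).round(4))
tcp=np.array([.5692,.2087]); print('held heel corner rel',(ray('w7',g([(493,352)]),.3194+.0095)-tcp).round(4))
```

```text
rim [[0.5051 0.3632]
 [0.6473 0.3806]
 [0.6727 0.1472]] len [0.1432 0.2347] C [0.5889 0.2552]
yaw 0.121 0.109
heel [[0.6171 0.3612]
 [0.6257 0.2734]] 0.0883 0.098
front [[0.5455 0.3129]]
rect [[0.5599 0.2517]
 [0.6202 0.2597]] 0.0609
held heel corner rel [[0.0265 0.0438]]
```

Run:
```python
from h import *
g=lambda L:[(x/2+160,y/2) for x,y in L]
cast('w6',*g([(358,343),(360,465),(261,405)]),.022)
print(ray('w6',g([(369,333),(368,466)]),.004),ray('w6',g([(247,400)]),.0125))
print('toothless -y corner',ray('w6',g([(384,124)]),.02), 'bottom',ray('w6',g([(262,60)]),.01))
a=.248;c=np.array([.564,-.091]);print('pred',c+R.from_euler('z',a).as_matrix()[:2,:2]@[.030,-.0365])
```

```text
len 0.0768 depth 0.0586 yaw 0.084 C heel [ 0.5664 -0.2806] C front along x [ 0.5709 -0.2802]
[[ 0.60244382 -0.23715519]
 [ 0.60820924 -0.3245045 ]] [[ 0.52999815 -0.28050352]]
toothless -y corner [[ 0.6004406  -0.12113819]] bottom [[ 0.53437112 -0.0916426 ]]
pred [ 0.60204165 -0.11901932]
```

send_rows(rows=[{"angular": [0,0,0],"offset": [20,3,10],"jaw": 0},{"angular": [0,0,0],"offset": [30,4,25],"jaw": 0},{"angular": [0,0,0],"offset": [30,4,35],"jaw": 0},{"angular": [0,0,-0.05],"offset": [21,3,35],"jaw": 0},{"angular": [0,0,-0.06],"offset": [0,0,35],"jaw": 0},{"angular": [0,0,0],"offset": [0,0,35],"jaw": 0},{"angular": [0,0,0],"offset": [0,0,35],"jaw": 0},{"angular": [0,0,0],"offset": [0,0,25],"jaw": 0},{"angular": [0,0,0],"offset": [0,0,15],"jaw": 0},{"angular": [0,0,0],"offset": [0,0,0],"jaw": 0},{"angular": [0,0,0],"offset": [0,0,0],"jaw": 0}])

```text
time_s: 19.5
ee_pos: [0.5844, 0.31, 0.0712]
tool_rot: [3.141, -0.0, 1.678]
force: [0.0, 0.2, -0.7]
width: 0.651
grasp_force: 24.8
```

```bash
python3 -c "
from h import *
go(.583,.31,.0155,.11)"
```

```text
d tool mm [ 0.1 -1.4 55.7] rz -0.002 ee [0.5844 0.31   0.0712] rpy [ 3.141 -0.     1.678] w 0.651 t 19.5
```

send_rows(rows=[{"angular": [0,0,0],"offset": [0,-1.5,10],"jaw": 0},{"angular": [0,0,0],"offset": [0,0,20],"jaw": 0},{"angular": [0,0,0],"offset": [0,0,12],"jaw": 0},{"angular": [0,0,0],"offset": [0,0,7],"jaw": 0},{"angular": [0,0,0],"offset": [0,0,3],"jaw": 0},{"angular": [0,0,0],"offset": [0,0,1.5],"jaw": 0},{"angular": [0,0,0],"offset": [0,0,1.5],"jaw": 0},{"angular": [0,0,0],"offset": [0,0,0],"jaw": 0}])

```text
time_s: 20.3
ee_pos: [0.5825, 0.3103, 0.0168]
tool_rot: [3.141, -0.0, 1.679]
force: [-4.5, -1.3, 11.9]
width: 0.65
grasp_force: 25.4
```

send_rows(rows=[{"angular": [0,0,0],"offset": [0,-1,0],"jaw": 0},{"angular": [0,0,0],"offset": [0,0,0],"jaw": 0}])

```text
time_s: 20.5
ee_pos: [0.5824, 0.3103, 0.0168]
tool_rot: [3.139, -0.001, 1.679]
force: [-0.1, -0.9, 6.0]
width: 0.647
grasp_force: 25.2
```

send_rows(rows=[{"angular": [0,0,0],"offset": [0,0,0.7],"jaw": 0},{"angular": [0,0,0],"offset": [0,0,0],"jaw": 0}])

```text
time_s: 20.7
ee_pos: [0.5824, 0.3103, 0.0167]
tool_rot: [3.139, -0.001, 1.679]
force: [-2.0, -3.3, 16.8]
width: 0.644
grasp_force: 25.7
```

send_rows(rows=[{"angular": [0,0,0],"offset": [0,0,0],"jaw": 0.5},{"angular": [0,0,0],"offset": [0,0,0],"jaw": 0.6},{"angular": [0,0,0],"offset": [0,0,0],"jaw": 0.6},{"angular": [0,0,0],"offset": [0,0,-10],"jaw": 0.6},{"angular": [0,0,0],"offset": [0,0,-25],"jaw": 0.6},{"angular": [0,0,0],"offset": [0,0,-35],"jaw": 1},{"angular": [0,0,0],"offset": [-20,0,-40],"jaw": 1},{"angular": [0,0,0],"offset": [-30,0,-40],"jaw": 1},{"angular": [0,0,0],"offset": [-10,0,-30],"jaw": 1},{"angular": [0,0,0],"offset": [0,0,0],"jaw": 1},{"angular": [0,0,0],"offset": [0,0,0],"jaw": 1}])

```text
time_s: 21.8
ee_pos: [0.588, 0.2503, 0.1957]
tool_rot: [3.14, -0.0, 1.678]
force: [0.7, 0.1, -1.2]
width: 1.001
grasp_force: 0.0
```

```bash
python3 -c "
from h import *
snap('wrist','w8'); print(manip.sense()['ee_pos'],proj('w8',[[.582,.312,.024]]))"
```

```text
[0.58737382 0.25043614 0.19454208] [[315.27234329 118.41186438]]
```

send_rows(rows=[{"angular": [0,0,0.03],"offset": [-20,2,0],"jaw": 1},{"angular": [0,0,0.04],"offset": [-35,5,0],"jaw": 1},{"angular": [0,0,0.04],"offset": [-40,5,0],"jaw": 1},{"angular": [0,0,0],"offset": [-40,5,0],"jaw": 1},{"angular": [0,0,0],"offset": [-40,5,0],"jaw": 1},{"angular": [0,0,0],"offset": [-40,5,0],"jaw": 1},{"angular": [0,0,0],"offset": [-40,5,0],"jaw": 1},{"angular": [0,0,0],"offset": [-30,5,0],"jaw": 1},{"angular": [0,0,0],"offset": [-15,0,0],"jaw": 1},{"angular": [0,0,0],"offset": [0,0,0],"jaw": 1},{"angular": [0,0,0],"offset": [0,0,0],"jaw": 1}])

```text
time_s: 22.95
ee_pos: [0.6302, -0.0476, 0.194]
tool_rot: [-3.14, -0.001, 1.569]
force: [0.3, -0.2, -0.4]
width: 0.999
grasp_force: 0.0
```

```bash
python3 -c "
from h import *
b=snap('wrist','w9'); print(manip.sense()['ee_pos'],proj('w9',[[.629,0,.006]]))
a=cv2.imread('pics/w8.png'); b=b[:,:,::-1]
u,v=proj('w8',[[.582,.312,.024]])[0].astype(int);u2,v2=proj('w9',[[.629,0,.006]])[0].astype(int)
def crop(i,u,v):
  x0,y0=max(u-50,0),max(v-65,0); print(x0,y0); return cv2.resize(i[y0:y0+130,x0:x0+100],(400,520),interpolation=2)
cv2.imwrite('pics/m9.png',np.hstack([crop(a,u,v),crop(b,u2,v2)]))"
```

```text
[ 0.63032015 -0.0472226   0.19421132] [[313.89612918 130.84824384]]
265 53
263 65
```

View pics/m9.png

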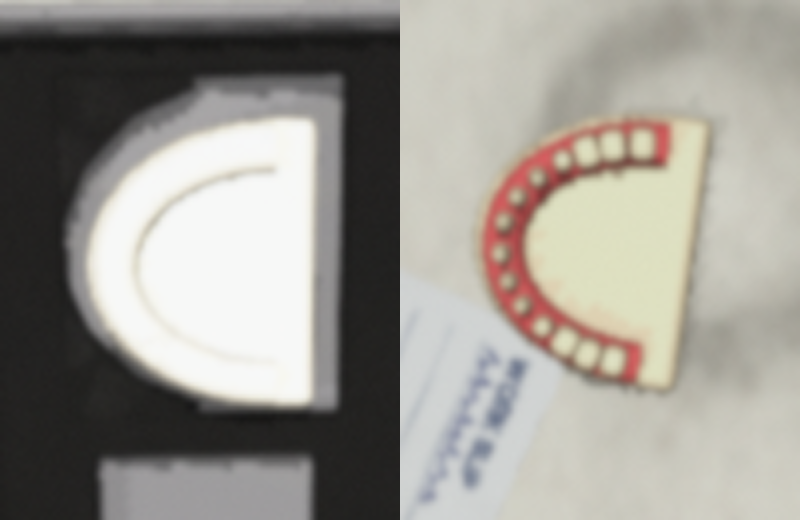

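Left crop: the toothless cast in the arch cut-out (heel 313,122 to 312,400), nearer the -y side. Right crop: the denture (heel 708,122 to 673,388, front 478,245).

Run:
```python
from h import *
g=lambda L,o=(265,53),k=0:[((x-k)/4+o[0],y/4+o[1]) for x,y in L]
for z in(.022,.024,.028): cast('w8',*g([(314,120),(312,402),(87,262)]),z)
A=np.array
def edge(a,z): return ray('w8',g(a),z)
print('cut heel floor',edge([(342,77),(337,408)],.004).round(4),'top',edge([(337,408)],.0125).round(4),'front',edge([(67,245)],.0125).round(4), 'top +y edge', edge([(270,77),(270,408)],.0125).round(4))
print('denture');
for z in(.003,.006): cast('w9',*g([(709,122),(673,388),(478,245)],(263,65),400),z)
```

```text
len 0.0727 depth 0.0598 yaw 0.126 C heel [0.5803 0.3101] C front along x [0.5835 0.3105]
len 0.0723 depth 0.0594 yaw 0.126 C heel [0.5801 0.3102] C front along x [0.5837 0.3107]
len 0.0714 depth 0.0587 yaw 0.126 C heel [0.5797 0.3104] C front along x [0.584 0.311]
cut heel floor [[0.6145 0.3627]
 [0.6255 0.2743]] top [[0.6244 0.2756]] front [[0.5456 0.3118]] top +y edge [[0.595  0.36  ]
 [0.6057 0.2736]]
denture
len 0.0739 depth 0.0595 yaw -0.12 C heel [0.6221 0.0047] C front along x [0.6255 0.0042]
len 0.0733 depth 0.059 yaw -0.12 C heel [0.6219 0.0049] C front along x [0.6258 0.0045]
```

send_rows(rows=[{"angular": [0,0,0.06],"offset": [15,-2,15],"jaw": 1},{"angular": [0,0,0.06],"offset": [22,-3,30],"jaw": 1},{"angular": [0,0,0],"offset": [15,-4,35],"jaw": 1},{"angular": [0,0,0],"offset": [0,0,35],"jaw": 1},{"angular": [0,0,0],"offset": [0,0,25],"jaw": 1},{"angular": [0,0,0],"offset": [0,0,15],"jaw": 1},{"angular": [0,0,0],"offset": [0,0,5],"jaw": 1},{"angular": [0,0,0],"offset": [0,0,0],"jaw": 1}])

```text
time_s: 23.8
ee_pos: [0.625, 0.0044, 0.0348]
tool_rot: [-3.141, -0.0, 1.449]
force: [0.8, 0.5, -0.3]
width: 1.0
grasp_force: 0.0
```

```bash
python3 -c "
from h import *
go(.624,.0045,.0015,-.12)"
```

```text
d tool mm [ 0.  -1.  33.3] rz -0.001 ee [0.625  0.0044 0.0348] rpy [-3.141 -0.     1.449] w 1.0 t 23.8
```

send_rows(rows=[{"angular": [0,0,0],"offset": [0,-1,12],"jaw": 1},{"angular": [0,0,0],"offset": [0,0,12],"jaw": 1},{"angular": [0,0,0],"offset": [0,0,5],"jaw": 1},{"angular": [0,0,0],"offset": [0,0,2],"jaw": 1},{"angular": [0,0,0],"offset": [0,0,1.5],"jaw": 1},{"angular": [0,0,0],"offset": [0,0,0],"jaw": 1},{"angular": [0,0,0],"offset": [0,0,0],"jaw": 1}], grip_force=12)

```text
time_s: 24.5
ee_pos: [0.6242, 0.004, 0.0025]
tool_rot: [3.141, -0.0, 1.449]
force: [-1.0, 0.2, -0.6]
width: 1.002
grasp_force: 0.0
```

send_rows(rows=[{"angular": [0,0,0],"offset": [0,0,0.7],"jaw": 0.6},{"angular": [0,0,0],"offset": [0,0,0],"jaw": 0.3},{"angular": [0,0,0],"offset": [0,0,0],"jaw": 0},{"angular": [0,0,0],"offset": [0,0,0],"jaw": 0},{"angular": [0,0,0],"offset": [0,0,0],"jaw": 0},{"angular": [0,0,0],"offset": [0,0,0],"jaw": 0}])

```text
time_s: 25.1
ee_pos: [0.624, 0.004, 0.0015]
tool_rot: [3.142, -0.0, 1.449]
force: [-0.0, 0.3, 1.4]
width: 0.662
grasp_force: 11.6
```

send_rows(rows=[{"angular": [0,0,0],"offset": [0,0,-5],"jaw": 0},{"angular": [0,0,0],"offset": [0,0,-15],"jaw": 0},{"angular": [0,0,0],"offset": [0,0,-25],"jaw": 0},{"angular": [0,0,-0.06],"offset": [0,0,-30],"jaw": 0},{"angular": [0,0,-0.06],"offset": [0,0,-25],"jaw": 0},{"angular": [0,0,0],"offset": [20,-3,-10],"jaw": 0},{"angular": [0,0,0],"offset": [30,-4,0],"jaw": 0},{"angular": [0,0,0],"offset": [35,-5,0],"jaw": 0},{"angular": [0,0,0],"offset": [35,-5,0],"jaw": 0},{"angular": [0,0,0],"offset": [35,-5,0],"jaw": 0},{"angular": [0,0,0],"offset": [35,-5,0],"jaw": 0},{"angular": [0,0,0],"offset": [35,-5,0],"jaw": 0},{"angular": [0,0,0],"offset": [35,-5,0],"jaw": 0},{"angular": [0,0,-0.06],"offset": [30,-3,0],"jaw": 0},{"angular": [0,0,-0.06],"offset": [16,-2,0],"jaw": 0},{"angular": [0,0,0],"offset": [0,0,0],"jaw": 0},{"angular": [0,0,0],"offset": [0,0,0],"jaw": 0}])

```text
time_s: 26.8
ee_pos: [0.5816, 0.3098, 0.1123]
tool_rot: [3.141, 0.0, 1.688]
force: [-0.6, -0.8, 0.4]
width: 0.661
grasp_force: 10.9
```

```bash
python3 -c "
from h import *
go(.5822,.31,.0275,.115)"
```

```text
d tool mm [ 0.2  0.5 84.8] rz 0.002 ee [0.5816 0.3098 0.1123] rpy [3.141 0.    1.688] w 0.661 t 26.8
```

send_rows(rows=[{"angular": [0,0,0],"offset": [0,0,20],"jaw": 0},{"angular": [0,0,0],"offset": [0,0,30],"jaw": 0},{"angular": [0,0,0],"offset": [0,0,18],"jaw": 0},{"angular": [0,0,0],"offset": [0,0,8],"jaw": 0},{"angular": [0,0,0],"offset": [0,0,4],"jaw": 0},{"angular": [0,0,0],"offset": [0,0,0],"jaw": 0},{"angular": [0,0,0],"offset": [0,0,0],"jaw": 0}])

```text
time_s: 27.5
ee_pos: [0.5822, 0.3099, 0.0325]
tool_rot: [3.14, -0.0, 1.688]
force: [-0.5, -0.1, -0.2]
width: 0.663
grasp_force: 10.9
```

```bash
python3 -c "
from h import *
go(.5822,.31,.0255,.115)"
```

```text
d tool mm [ 0.1 -0.   7. ] rz 0.003 ee [0.5822 0.3099 0.0325] rpy [ 3.14  -0.     1.688] w 0.663 t 27.5
```

send_rows(rows=[{"angular": [0,0,0],"offset": [0,0,2],"jaw": 0},{"angular": [0,0,0],"offset": [0,0,2],"jaw": 0},{"angular": [0,0,0],"offset": [0,0,1],"jaw": 0},{"angular": [0,0,0],"offset": [0,0,0.5],"jaw": 0},{"angular": [0,0,0],"offset": [0,0,0.5],"jaw": 0},{"angular": [0,0,0],"offset": [0,0,0],"jaw": 0}])

```text
time_s: 28.1
ee_pos: [0.5816, 0.3099, 0.0256]
tool_rot: [-3.142, -0.0, 1.689]
force: [-1.0, -1.0, 2.1]
width: 0.666
grasp_force: 11.9
```

send_rows(rows=[{"angular": [0,0,0],"offset": [0,0,0.4],"jaw": 0},{"angular": [0,0,0],"offset": [0,0,0],"jaw": 0.4},{"angular": [0,0,0],"offset": [0,0,0],"jaw": 0.5},{"angular": [0,0,0],"offset": [0,0,0],"jaw": 0.6},{"angular": [0,0,0],"offset": [0,0,0],"jaw": 0.6},{"angular": [0,0,0],"offset": [0,0,-5],"jaw": 0.6},{"angular": [0,0,0],"offset": [0,0,-15],"jaw": 0.6},{"angular": [0,0,0],"offset": [0,0,-30],"jaw": 0.6},{"angular": [0,0,0],"offset": [-20,0,-40],"jaw": 1},{"angular": [0,0,0],"offset": [-30,0,-40],"jaw": 1},{"angular": [0,0,0],"offset": [-10,0,-30],"jaw": 1},{"angular": [0,0,0],"offset": [0,0,0],"jaw": 1},{"angular": [0,0,0],"offset": [0,0,0],"jaw": 1}])

```text
time_s: 29.4
ee_pos: [0.589, 0.2503, 0.1866]
tool_rot: [3.139, -0.001, 1.688]
force: [-0.9, 1.3, -0.0]
width: 0.994
grasp_force: 0.0
```

```bash
python3 -c "
from h import *
snap('wrist','w10'); print(manip.sense()['ee_pos'])"
```

```text
[0.58840164 0.25044992 0.18541393]
```

send_rows(rows=[{"angular": [0,0,0.05],"offset": [-20,-5,0],"jaw": 1},{"angular": [0,0,0.06],"offset": [-35,-10,0],"jaw": 1},{"angular": [0,0,0],"offset": [-40,-10,0],"jaw": 1},{"angular": [0,0,0],"offset": [-40,-10,0],"jaw": 1},{"angular": [0,0,0],"offset": [-40,-10,0],"jaw": 1},{"angular": [0,0,0],"offset": [-40,-10,0],"jaw": 1},{"angular": [0,0,0],"offset": [-40,-10,0],"jaw": 1},{"angular": [0,0,0],"offset": [-40,-10,0],"jaw": 1},{"angular": [0,0,0],"offset": [-40,-10,0],"jaw": 1},{"angular": [0,0,0],"offset": [-40,-15,0],"jaw": 1},{"angular": [0,0,0],"offset": [-40,-15,0],"jaw": 1},{"angular": [0,0,0],"offset": [-40,-15,0],"jaw": 1},{"angular": [0,0,0],"offset": [-40,-15,0],"jaw": 1},{"angular": [0,0,0],"offset": [-40,-15,0],"jaw": 1},{"angular": [0,0,0],"offset": [-40,-10,0],"jaw": 1},{"angular": [0,0,0],"offset": [-40,0,0],"jaw": 1},{"angular": [0,0,0],"offset": [-30,0,0],"jaw": 1},{"angular": [0,0,0],"offset": [-20,0,0],"jaw": 1},{"angular": [0,0,0],"offset": [0,0,0],"jaw": 1},{"angular": [0,0,0],"offset": [0,0,0],"jaw": 1}])

```text
time_s: 31.45
ee_pos: [0.4276, -0.4163, 0.1841]
tool_rot: [-3.14, -0.002, 1.577]
force: [0.0, -0.2, -1.0]
width: 0.999
grasp_force: 0.0
```

```bash
python3 -c "
from h import *
b=snap('wrist','w11'); print(manip.sense()['ee_pos'])
a=cv2.imread('pics/w10.png'); b=b[:,:,::-1]
u,v=proj('w10',[[.582,.312,.024]])[0].astype(int);u2,v2=proj('w11',[[.415,-.392,.03]])[0].astype(int);print(u2,v2)
def crop(i,u,v,w):
  x0,y0=max(u-w//2,0),max(v-65,0); print(x0,y0); return cv2.resize(i[y0:y0+130,x0:x0+w],(4*w,520),interpolation=2)
cv2.imwrite('pics/m11.png',np.hstack([crop(a,u,v,90),crop(b,u2,v2,110)]))"
```

```text
[ 0.42775677 -0.41588781  0.1843453 ]
303 156
269 53
248 91
```

View pics/m11.png

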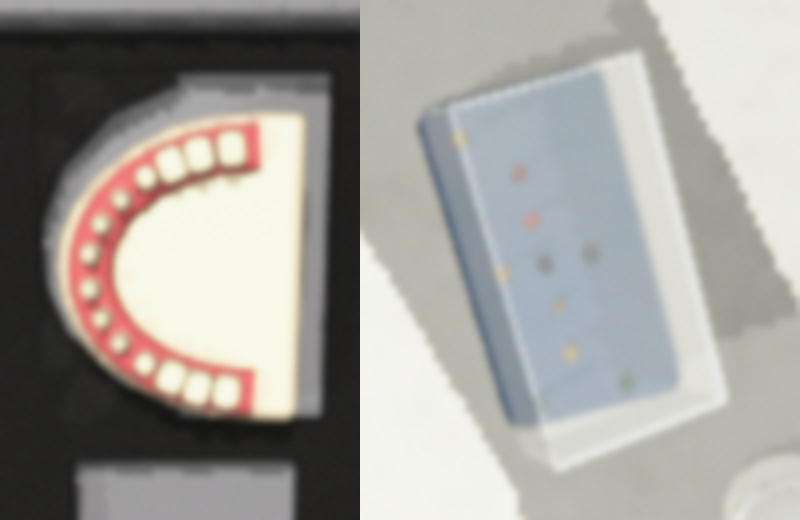

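Left crop: the denture covers the cast squarely. Right crop: the block's front edge runs (420,115) to (508,425) and its hinge edge (605,72) to (678,388). The ajar lid rises over it, with its right edge from (640,50) to (727,402).

Run:
```python
from h import *
L=[((x-360)/4+248,y/4+91) for x,y in [(420,117),(605,72),(678,388),(508,425)]]
q=ray('w11',L,.02);print(q.round(4),q.mean(0).round(4),np.linalg.norm(np.diff(np.r_[q,q[:1]],axis=0),axis=1).round(4))
b=q[0]-q[3];c=q[1]-q[2];a=q[1]-q[0]
print(np.arctan2(-b[0],b[1]),np.arctan2(-c[0],c[1]),np.arctan2(a[1],a[0]))
yaw=.24;C=q.mean(0);t=C-.010*np.array([np.cos(yaw),np.sin(yaw)]);print(t);go(*t,.12,yaw)
```

```text
[[ 0.3735 -0.3559]
 [ 0.4211 -0.3444]
 [ 0.4412 -0.4279]
 [ 0.3944 -0.4388]] [ 0.4076 -0.3917] [0.049  0.0859 0.048  0.0855]
0.24744385404052957 0.23625883786049368 0.2366340907002862
[ 0.39786359 -0.39410861]
d tool mm [ 21.9 -29.7  64.4] rz -0.233 ee [ 0.4278 -0.4159  0.1843] rpy [-3.140e+00 -2.000e-03  1.578e+00] w 1.002 t 31.5
```

send_rows(rows=[{"angular": [0,0,-0.08],"offset": [10,-10,10],"jaw": -1},{"angular": [0,0,-0.08],"offset": [9,-10,20],"jaw": -1},{"angular": [0,0,-0.073],"offset": [1,-12,20],"jaw": -1},{"angular": [0,0,0],"offset": [0,0,10],"jaw": -1},{"angular": [0,0,0],"offset": [0,0,0],"jaw": -1},{"angular": [0,0,0],"offset": [0,0,0],"jaw": -1},{"angular": [0,0,0],"offset": [0,0,0],"jaw": -1},{"angular": [0,0,0],"offset": [0,0,0],"jaw": -1}])

```text
time_s: 32.3
ee_pos: [0.3961, -0.4002, 0.1258]
tool_rot: [3.141, 0.001, 1.811]
force: [-0.4, 0.2, -0.7]
width: 0.332
grasp_force: 0.0
```

```bash
python3 -c "
from h import *
go(.398,-.394,.048,.24)"
```

```text
d tool mm [ 5.7  3.3 77.8] rz 0.001 ee [ 0.3961 -0.4002  0.1258] rpy [3.141e+00 1.000e-03 1.811e+00] w 0.332 t 32.3
```

send_rows(rows=[{"angular": [0,0,0],"offset": [6,3.5,5],"jaw": -1},{"angular": [0,0,0],"offset": [0,0,10],"jaw": -1},{"angular": [0,0,0],"offset": [0,0,15],"jaw": -1},{"angular": [0,0,0],"offset": [0,0,10],"jaw": -1},{"angular": [0,0,0],"offset": [0,0,8],"jaw": -1},{"angular": [0,0,0],"offset": [0,0,7],"jaw": -1},{"angular": [0,0,0],"offset": [0,0,6],"jaw": -1},{"angular": [0,0,0],"offset": [0,0,5],"jaw": -1},{"angular": [0,0,0],"offset": [0,0,4],"jaw": -1},{"angular": [0,0,0],"offset": [0,0,4],"jaw": -1},{"angular": [0,0,0],"offset": [0,0,2],"jaw": -1},{"angular": [0,0,0],"offset": [0,0,0],"jaw": -1}])

```text
time_s: 33.5
ee_pos: [0.3975, -0.3933, 0.0489]
tool_rot: [3.142, -0.0, 1.812]
force: [0.2, 0.9, -0.2]
width: 0.003
grasp_force: 0.0
```

send_rows(rows=[{"angular": [0,0,0],"offset": [0,0,1.5],"jaw": -1},{"angular": [0,0,0],"offset": [0,0,1],"jaw": -1},{"angular": [0,0,0],"offset": [0,0,0.7],"jaw": -1},{"angular": [0,0,0],"offset": [0,0,0.5],"jaw": -1},{"angular": [0,0,0],"offset": [0,0,0],"jaw": -1}])

```text
time_s: 34.0
ee_pos: [0.3975, -0.3933, 0.0456]
tool_rot: [-3.142, 0.0, 1.812]
force: [-1.2, 0.9, 5.9]
width: 0.001
grasp_force: 2.8
```

send_rows(rows=[{"angular": [0,0,0],"offset": [0,0,-10],"jaw": -1},{"angular": [0,0,0],"offset": [0,3,-25],"jaw": -1},{"angular": [0,0,0],"offset": [0,7,-20],"jaw": 1},{"angular": [0,0,0],"offset": [0,0,0],"jaw": 1},{"angular": [0,0,0],"offset": [0,0,0],"jaw": 1},{"angular": [0,0,0],"offset": [0,0,0],"jaw": 1},{"angular": [0,0,0],"offset": [0,0,0],"jaw": 1},{"angular": [0,0,0],"offset": [0,0,0],"jaw": 1},{"angular": [0,0,0],"offset": [0,0,0],"jaw": 1},{"angular": [0,0,0],"offset": [0,0,0],"jaw": 1},{"angular": [0,0,0],"offset": [0,0,0],"jaw": 1}])

```text
time_s: 35.1
ee_pos: [0.4072, -0.3908, 0.1003]
tool_rot: [-3.142, -0.0, 1.812]
force: [0.6, 0.8, 0.7]
width: 0.764
grasp_force: 0.0
```

```bash
python3 -c "
from h import *
go(.4076,-.3917,.013,.24)
s=snap('side','s12');b=snap('wrist','w12')
b=np.hstack([cv2.resize(s[125:185,285:365],(400,300),interpolation=2),cv2.resize(b[100:400,120:520],(400,300))])
cv2.imwrite('pics/m12.png',b[:,:,::-1])"
```

```text
d tool mm [-0.9  0.2 87.3] rz 0.001 ee [ 0.4072 -0.3908  0.1003] rpy [-3.142 -0.     1.812] w 0.764 t 35.1
```

View pics/m12.png

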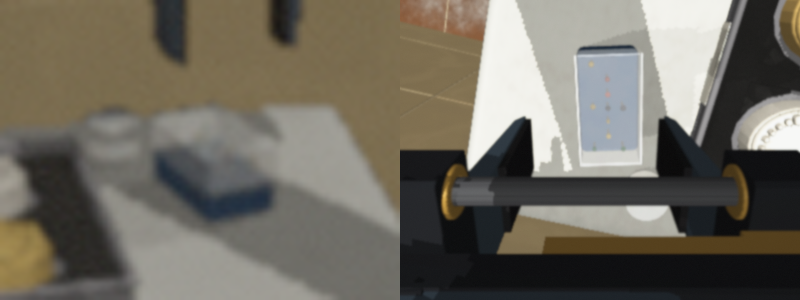

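The lid now lies flush over the block, with the burs visible through it, and the open fingers straddle it. I've used all 14 pictures, so the remaining checks are numeric.

send_rows(rows=[{"angular": [0,0,0],"offset": [-1,0,15],"jaw": 1},{"angular": [0,0,0],"offset": [0,0,25],"jaw": 1},{"angular": [0,0,0],"offset": [0,0,25],"jaw": 1},{"angular": [0,0,0],"offset": [0,0,14],"jaw": 1},{"angular": [0,0,0],"offset": [0,0,8],"jaw": 1},{"angular": [0,0,0],"offset": [0,0,0],"jaw": 1},{"angular": [0,0,0],"offset": [0,0,0],"jaw": 0.3},{"angular": [0,0,0],"offset": [0,0,0],"jaw": 0},{"angular": [0,0,0],"offset": [0,0,0],"jaw": -0.2},{"angular": [0,0,0],"offset": [0,0,0],"jaw": -0.2},{"angular": [0,0,0],"offset": [0,0,0],"jaw": -0.2},{"angular": [0,0,0],"offset": [0,0,0],"jaw": -0.2}], grip_force=25)

```text
time_s: 36.4
ee_pos: [0.4076, -0.392, 0.0137]
tool_rot: [3.141, 0.001, 1.812]
force: [1.5, 0.8, 4.2]
width: 0.552
grasp_force: 25.0
```

send_rows(rows=[{"angular": [0,0,0],"offset": [0,0,-8],"jaw": -0.2},{"angular": [0,0,0],"offset": [0,0,-25],"jaw": -0.2},{"angular": [0,0,0.06],"offset": [0,0,-35],"jaw": -0.2},{"angular": [0,0,0.066],"offset": [0,0,-35],"jaw": -0.2},{"angular": [0,0,0],"offset": [10,10,-35],"jaw": -0.2},{"angular": [0,0,0],"offset": [20,20,-30],"jaw": -0.2},{"angular": [0,0,0],"offset": [30,25,-10],"jaw": -0.2},{"angular": [0,0,0],"offset": [35,25,0],"jaw": -0.2},{"angular": [0,0,0],"offset": [35,25,0],"jaw": -0.2},{"angular": [0,0,0],"offset": [35,20,0],"jaw": -0.2},{"angular": [0,0,0],"offset": [35,15,0],"jaw": -0.2},{"angular": [0,0,0],"offset": [35,15,0],"jaw": -0.2},{"angular": [0,0,0],"offset": [35,15,0],"jaw": -0.2},{"angular": [0,0,0],"offset": [35,15,0],"jaw": -0.2},{"angular": [0,0,0],"offset": [35,15,0],"jaw": -0.2},{"angular": [0,0,0],"offset": [35,15,0],"jaw": -0.2},{"angular": [0,0,0],"offset": [35,10,0],"jaw": -0.2},{"angular": [0,0,0],"offset": [30,10,0],"jaw": -0.2},{"angular": [0,0,0],"offset": [15,5,0],"jaw": -0.2},{"angular": [0,0,0],"offset": [0,0,0],"jaw": -0.2}])

```text
time_s: 38.4
ee_pos: [0.5935, 0.0892, 0.1915]
tool_rot: [-3.141, -0.0, 1.688]
force: [-0.1, 0.4, -2.0]
width: 0.549
grasp_force: 25.0
```

```bash
python3 -c "
from h import *
go(.595,.205,.06,.115)"
```

```text
d tool mm [114.8  15.1 131.5] rz 0.002 ee [0.5935 0.0892 0.1915] rpy [-3.141 -0.     1.688] w 0.549 t 38.4
```

Run:
```python
from h import *
im=snap('wrist','w13'); a=.115;c,s=np.cos(a),np.sin(a)
loc=np.array([[-.031,-.051],[.031,-.051],[.031,.051],[-.031,.051]]);W=loc@np.array([[c,s],[-s,c]])+[.595,.205]
P=proj('w13',np.c_[W,np.full(4,.004)]);print('pred',P.round(0))
g=cv2.cvtColor(im,cv2.COLOR_RGB2GRAY);u,v=P.mean(0).astype(int)
print('vals',[int(g[v+d,u]) for d in(-20,0,20)],[int(g[v,u+d]) for d in range(-70,71,10)])
m=np.uint8((g>80)&(g<200)); n,l,st,ce=cv2.connectedComponentsWithStats(m); k=l[v,u]; print(st[k],ce[k])
ct=cv2.findContours(np.uint8(l==k),0,2)[0][0];r=cv2.minAreaRect(ct);B=cv2.boxPoints(r);print(B.round(0))
w=ray('w13',B,.004);print(w.round(4),w.mean(0).round(4),np.linalg.norm(np.diff(w,axis=0),axis=1).round(4))
```

```text
pred [[300. 116.]
 [357. 116.]
 [361.  11.]
 [299.  11.]]
vals [149, 147, 146] [138, 25, 28, 28, 52, 146, 148, 147, 146, 146, 82, 28, 27, 28, 129]
[ 300   10   61  105 6130] [329.53686786  61.2867863 ]
[[300.  10.]
 [360.  10.]
 [360. 114.]
 [300. 114.]]
[[0.5591 0.2533]
 [0.6189 0.2603]
 [0.6348 0.1602]
 [0.5696 0.1526]] [0.5956 0.2066] [0.0602 0.1013 0.0657]
```

send_rows(rows=[{"angular": [0,0,0],"offset": [25,4,10],"jaw": -0.2},{"angular": [0,0,0],"offset": [35,4,20],"jaw": -0.2},{"angular": [0,0,0],"offset": [35,4,30],"jaw": -0.2},{"angular": [0,0,0],"offset": [20,3,30],"jaw": -0.2},{"angular": [0,0,0],"offset": [0,0,25],"jaw": -0.2},{"angular": [0,0,0],"offset": [0,0,15],"jaw": -0.2},{"angular": [0,0,0],"offset": [0,0,0],"jaw": -0.2},{"angular": [0,0,0],"offset": [0,0,0],"jaw": -0.2}])

```text
time_s: 39.25
ee_pos: [0.5956, 0.2025, 0.0619]
tool_rot: [-3.141, 0.0, 1.685]
force: [0.4, -1.1, -1.1]
width: 0.552
grasp_force: 24.9
```

```bash
python3 -c "
from h import *
go(.5953,.2055,.0177,.115)"
```

```text
d tool mm [ 3.   0.  44.2] rz -0.001 ee [0.5956 0.2025 0.0619] rpy [-3.141  0.     1.685] w 0.552 t 39.25
```

send_rows(rows=[{"angular": [0,0,0],"offset": [3,0,8],"jaw": -0.2},{"angular": [0,0,0],"offset": [0,0,15],"jaw": -0.2},{"angular": [0,0,0],"offset": [0,0,10],"jaw": -0.2},{"angular": [0,0,0],"offset": [0,0,5],"jaw": -0.2},{"angular": [0,0,0],"offset": [0,0,2.5],"jaw": -0.2},{"angular": [0,0,0],"offset": [0,0,1.5],"jaw": -0.2},{"angular": [0,0,0],"offset": [0,0,0],"jaw": -0.2},{"angular": [0,0,0],"offset": [0,0,0],"jaw": -0.2}])

```text
time_s: 40.05
ee_pos: [0.5952, 0.2067, 0.0197]
tool_rot: [3.141, -0.0, 1.686]
force: [-0.5, 0.5, -1.4]
width: 0.549
grasp_force: 25.0
```

send_rows(rows=[{"angular": [0,0,0],"offset": [0,0,1],"jaw": -0.2},{"angular": [0,0,0],"offset": [0,0,0.7],"jaw": -0.2},{"angular": [0,0,0],"offset": [0,0,0.4],"jaw": -0.2},{"angular": [0,0,0],"offset": [0,0,0],"jaw": -0.2}])

```text
time_s: 40.45
ee_pos: [0.5953, 0.2067, 0.0177]
tool_rot: [3.141, -0.0, 1.686]
force: [-0.2, 0.3, 4.6]
width: 0.554
grasp_force: 25.0
```

send_rows(rows=[{"angular": [0,0,0],"offset": [0,0,0],"jaw": 0.2},{"angular": [0,0,0],"offset": [0,0,0],"jaw": 0.5},{"angular": [0,0,0],"offset": [0,0,0],"jaw": 0.5},{"angular": [0,0,0],"offset": [0,0,0],"jaw": 0.5},{"angular": [0,0,0],"offset": [0,0,-10],"jaw": 0.5},{"angular": [0,0,0],"offset": [0,0,-25],"jaw": 0.5},{"angular": [0,0,0],"offset": [0,0,-35],"jaw": 0.5},{"angular": [0,0,0],"offset": [0,-10,-15],"jaw": -1},{"angular": [0,0,0],"offset": [0,0,0],"jaw": -1},{"angular": [0,0,0],"offset": [0,0,0],"jaw": -1},{"angular": [0,0,0],"offset": [0,0,0],"jaw": -1},{"angular": [0,0,0],"offset": [0,0,0],"jaw": -1},{"angular": [0,0,0],"offset": [0,0,0],"jaw": -1},{"angular": [0,0,0],"offset": [0,0,0],"jaw": -1},{"angular": [0,0,0],"offset": [0,0,0],"jaw": -1},{"angular": [0,0,0],"offset": [0,0,20],"jaw": -1},{"angular": [0,0,0],"offset": [0,0,15],"jaw": -1},{"angular": [0,0,0],"offset": [0,0,8],"jaw": -1},{"angular": [0,0,0],"offset": [0,0,3],"jaw": -1},{"angular": [0,0,0],"offset": [0,0,0],"jaw": -1}])

```text
time_s: 42.45
ee_pos: [0.5851, 0.2055, 0.0562]
tool_rot: [-3.141, 0.0, 1.686]
force: [-0.3, -0.4, 0.8]
width: 0.005
grasp_force: 0.0
```

send_rows(rows=[{"angular": [0,0,0],"offset": [0,0,3],"jaw": -1},{"angular": [0,0,0],"offset": [0,0,2],"jaw": -1},{"angular": [0,0,0],"offset": [0,0,1],"jaw": -1},{"angular": [0,0,0],"offset": [0,0,0.7],"jaw": -1},{"angular": [0,0,0],"offset": [0,0,0],"jaw": -1}])

```text
time_s: 42.95
ee_pos: [0.5851, 0.2055, 0.0498]
tool_rot: [3.141, -0.0, 1.686]
force: [-0.9, 0.1, 1.8]
width: 0.005
grasp_force: 0.6
```

send_rows(rows=[{"angular": [0,0,0],"offset": [0,0,-8],"jaw": -1},{"angular": [0,0,0],"offset": [-5,0,-25],"jaw": -1},{"angular": [0,0,0],"offset": [-20,0,-40],"jaw": -1},{"angular": [0,0,0],"offset": [-25,0,-40],"jaw": -1},{"angular": [0,0,0],"offset": [-10,0,-30],"jaw": -1},{"angular": [0,0,0],"offset": [0,0,0],"jaw": -1},{"angular": [0,0,0],"offset": [0,0,0],"jaw": -1},{"angular": [0,0,0],"offset": [0,0,0],"jaw": -1}])

```text
time_s: 43.75
ee_pos: [0.5913, 0.1461, 0.1919]
tool_rot: [-3.14, -0.0, 1.686]
force: [-0.7, 0.9, -0.2]
width: 0.006
grasp_force: 0.0
```

Run:
```python
from h import *
snap('wrist','w14'); print(manip.sense()['ee_pos'])
for n in('w10','w14'):
    h=cv2.cvtColor(cv2.imread(f'pics/{n}.png'),cv2.COLOR_BGR2HSV)
    m=np.uint8(((h[...,0]<8)|(h[...,0]>172))&(h[...,1]>100)&(h[...,2]>80)); 
    N,l,s,c=cv2.connectedComponentsWithStats(m);k=1+s[1:,4].argmax();print(n,s[k],ray(n,c[k],.034).round(4))
m=np.uint8((h[...,0]>95)&(h[...,0]<125)&(h[...,1]>40)&(h[...,2]>60));N,l,s,c=cv2.connectedComponentsWithStats(m)
for k in range(1,N):
    p=ray('w14',c[k],.024)[0]
    if s[k,4]>150 and np.hypot(*(p-[.595,.205]))<.04: print('blue',s[k],p.round(4),cv2.minAreaRect(cv2.findContours(np.uint8(l==k),0,2)[0][0]))
```

```text
[0.59119522 0.14614452 0.19154928]
w10 [287  91  26  60 462] [[0.5647 0.3086]]
w14 [295   0  50  48 483] [[0.5712 0.2927]]
```

```bash
python3 -c "
from station import manip
print(manip.job_done())"
```

```text
the job is handed in; nothing more can be done
None
```

I handed in the job at about 44 s, with both pans made up and the lid shut. I checked by camera that both toothed casts were in the pair pan, the toothless cast in its cut-out and the denture squarely on it; that the bur block lies flat with its lid shut rests on contact heights and forces alone, because I'd used up my picture views.

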